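# Find the slicer's hidden release notch and draw out the carriage

### The arm

A 6-joint arm with a two-finger parallel gripper is mounted at the origin on the work surface. World frame = base frame: x ahead of the robot, y to its left, z up, the work surface at z = 0. Lengths are in m, angles in rad, forces in N, time in s.
With the tool pointing down it reaches from about 0.4 to 0.825 m from the base axis. Payload 7 kg.
Tool frame: the origin (TCP) lies on the mounting face of the last link; the fingertips stand arm.tcp_to_tips ahead of it and the grasp point (between the pads) lies 159 mm ahead of it (arm.tcp_to_tips is the distance from the TCP to the fingertips, in m); z points along the fingers, y is the direction in which the jaws open and shut (so a half turn about z gives the same grasp; the last joint's range is limited). The gripper opens to 88 mm and grips with 3 to 60 N. Pads are 19 mm wide; open, the fingers measure 130 mm over their backs; the gripper's body (78 mm by 193 mm) begins 47 mm behind the grasp point.
Start: joints at [1.605, 0.359, 0.012, 0, -1.224, -0.288], TCP at [0.169, 0.653, 0.405] pointing down, gripper open.
Joint ranges: [-3.07, 3.07], [-1.43, 2.12], [-1.02, 1.25], [-3.03, 1.67], [-3.05, -0], [-3.03, 3.03]. Speed limits (rad/s): [2.39, 2.39, 3.01, 3.14, 3.14, 3.14].

### API

Orientations are given as [roll, pitch, yaw] about the fixed x, y, z axes, in that order (R = Rz(yaw) Ry(pitch) Rx(roll)).
In Python, from station import arm, cams, job_done, finder gives the robot as it stands.
- The arm moves only by the tool play_rows, never from a script. Its argument "targets" is a list that holds one entry, the list of rows, each a list of 4 numbers: the shift along the tool's x, y, z in m, then the turn about the tool's z in degrees. A call has 1 to 5 rows; each row is the pose to reach, as a shift and turn from the pose commanded when the call began, along the tool's axes at that moment; what a row does not reach only later rows make up. A row lasts 1/8 s, in which the tool goes at most 62.5 mm and 10.7 degrees, less where a joint would pass 70% of its speed; a pose out of reach is approached as far as the arm can. A call with a gripper value outside its range is refused whole. "grip" is the closure in counts, from 0 (fully open) to 255 (shut), set as the call begins (left out, the last holds). The fingers move at their own pace and stop on an object; "newtons" is the grip in N (left out, the last holds). Time passes only in rows, so rows that repeat a pose let the fingers close. It gives the time, the measured TCP pose, the force and the opening at its end, in the units of the state.
- arm.get_state(): the state, without advancing time (a new reading comes with each control period).
- cams.grab_frame(name): name is "scene" or "top"; returns (picture, depth): 420x560x3 uint8, red, green, blue; 420x560 float32, m along the optical axis (not along the pixel's ray), 0 where there is no reading.
- cams.camera_params(name): a dict with "intrinsics" (3x3 intrinsics, pixels), "position" and "attitude" of the camera in the world. Camera axes: x right, y down, z forward; pixel columns grow to the right and rows downward; lengths in m; the calibration is good to about 2 mm. A picture is of the moment at which its call begins. camera_params takes no time and is no camera call.
- job_done(): hands the job in, once; it reports no verdict.
Trained networks look in the newest picture that a camera, given by its name, has taken for a name from the list of things; names that differ only in an ending like _2 or _b are one class to them, and where a whole thing is asked for, a point or a joint stands for the part that bears it (a point fixed in the world has none). Each returns a list of dicts, best first, with "score" (0 to 1); they miss things now and then, are a little off and sometimes report something else, mostly with a low value. They report only what shows in the picture. A call takes as long as a camera call.
- finder.find_in(camera, query): "xyz" ([x, y, z] in m, in world coordinates, good to about 4 mm: the middle of the surface that is visible of it).
- finder.masks_of(camera, query): "mask" (420x560 bool, what is visible of it).
The state is a dict: "t": time; "q": joint angles; "qd": joint speeds; "joint_efforts": joint torques, N m; "eef_pos": TCP position; "ee_rot": TCP orientation; "force": force on the tool from outside, world axes, zero at the start; "moment": the same for the moment, N m; "width": finger opening in m.
Only numpy, scipy, OpenCV 4.12 (cv2) and the standard library are available. Lean on these libraries where they do the work, as an engineer would, in place of code of your own. Each camera call takes 0.05 s, during which the arm holds its last target. There are 200 camera calls.

### The job

Free the vegetable slicer for cleaning: turn its black knob slowly clockwise until you feel the resistance fall away and then come up firm, which is the hidden notch of the lock, and do not force anything so hard that the red collar under the knob turns. Then slide the white carriage by its green post all the way to the far end of the bed and let go. Leave the other things on the counter where they are.

Things in the scene. Friction and masses are not known exactly. Their poses are not given: they have to be found in the camera images.
- slicer: Bench vegetable slicer, fixed to the counter: aluminium bed 150 (x) x 380 (y) mm, origin under its centre, z up. At its +y end stands a grey lock housing (150 x 150 mm, top 62 mm above the counter) with a red collar and a black knob; at its -y end a white carriage runs between two rails (34 mm high) towards -y.
- knob_grip (a point): On the axis of the black index knob, 115 mm from the slicer's origin along its +y, 96 mm above the counter. The knob's grip bar is 44 mm long (point's x axis), 11 mm wide (point's y axis) and spans 78 to 106 mm above the counter; below it is a round skirt 42 mm wide. The knob turns about the vertical only; turn it clockwise seen from above.
- lock (a point): Centre of the lock housing's top, on the knob's axis. Hidden in it is the knob's notched cam: the notch comes 0.25 to 1.4 rad of clockwise turn after the start. Until then the knob drags at about 0.05 Nm; at the notch a spring plunger drops in and pulls the knob ahead (-0.1 Nm or so), and within 0.25 rad more it comes up against a springy stop (4 Nm/rad). At 0.1 Nm there the lock is free and stays so.
- collar_top (a point): Centre of the top of the red breakaway collar, a flat disc 72 mm in diameter under the knob, top 68 mm above the counter.
- collar (a joint): Angle of the red breakaway collar, 0 at the start, positive clockwise. It snaps round when the knob is forced against the notch's stop with more than about 0.25 Nm, or when the carriage is pulled with more than about 6 N while still locked. It must not be made to turn.
- carriage (a joint): Travel of the white carriage, 0 where it is parked and locked against the housing, 0.10 m at its far end stop (towards the slicer's -y). Locked, it moves no more than about 2 mm. Unlocked, it slides with about 2 N of friction and stays where it is left.
- post (a point): On the axis of the green upright post of the carriage, 20 mm in diameter, rising from 37 to 85 mm above the counter; the point is 72 mm above the counter and moves with the carriage; its axes are parallel to the slicer's (the carriage slides towards its -y). The foot of the post is a 36 mm disc, top 37 mm; the carriage plate is 116 mm wide along x, top 31 mm.
- spoon: Loose steel spoon, 180 mm long, lying beside the slicer on its -x side. Bystander.
- spatula: Loose spatula with wooden handle, 200 mm long, lying on the slicer's -x side. Bystander.
- sauce_cup: Loose white ceramic cup, 64 mm wide, 40 mm tall, origin under its centre, just beyond the slicer. Bystander.
- mug: Loose grey-green cup, 80 mm wide, 85 mm tall, origin under its centre. Bystander.
- spray: Loose white and blue spray bottle, 76 mm wide, 200 mm tall, origin under its centre. Bystander.
- squeeze: Loose yellow squeeze bottle, 54 mm wide, 175 mm tall, origin under its centre. Bystander.
- tub: Loose clear open tub, 110 x 140 x 50 mm, origin under its centre. Bystander.
- tray: Loose shallow white tray, 240 x 160 x 30 mm, origin under its centre. Bystander.

How it is judged:
On the way:
1. the unlocked carriage is on its way: at least 20 mm out (value of joint carriage above 0.02 m).
At the end, for the whole second after the job is handed in: The carriage is within 8 mm of its far end stop (travel over 92 of 100 mm) and at rest, released, and the red collar is within 0.02 rad of where it started (value of joint carriage above 0.092 m and velocity of joint carriage below 0.01 m/s and value of joint collar between -0.02 and 0.02 rad); the robot touches nothing.
It fails at once if the red collar is forced round by more than 0.02 rad (value of joint collar above 0.02 rad or value of joint collar below -0.02 rad).
It fails at once if a bystander is shifted by more than 30 mm (distance of any of spoon, spatula, sauce_cup, mug, spray, squeeze, tub, tray from where it was at the start of the episode above 0.03 m).
It also fails if it takes over 72 s, if anything falls off the work surface, if the arm or the gripper's body presses on something with over 40 N, if the wrist force passes 120 N, or if a joint passes its speed limit or range.

## Working session

There is one attempt and no reset: what is moved stays moved. The work goes in short steps, Python scripts to look and compute and a tool call to move; the robot and the scene stay as the last step left them, time stands still between calls to the robot, and variables do not carry over. Pictures are saved under pics/ and viewed, about 8 in all and at most 12, crops included, and the job is handed in when it is done.

Besides the shell and the picture viewer there is one more tool, called after "Request:" as name(argument=value, ...), one argument or row to a line, values as JSON. play_rows: Moves the arm, as the interface text tells. Its arguments: {"type":"object","properties":{"targets":{"type":"array","items":{"type":"array","items":{"type":"array","items":{"type":"number"}}}},"grip":{"type":"number"},"newtons":{"type":"number"}},"required":["targets"]}

```bash
mkdir -p pics; cat > h.py <<'E'
import numpy as np,cv2
from station import arm,cams,finder
def R(rpy):
    from scipy.spatial.transform import Rotation as S
    return S.from_euler('xyz',rpy).as_matrix()
def save(n,f,crop=None):
    p,d=cams.grab_frame(n); q=p[:,:,::-1]
    if crop: 
        a,b,c,e=crop; q=cv2.resize(q[a:b,c:e],None,fx=3,fy=3)
    cv2.imwrite('pics/'+f,q); return p,d
def cloud(n,d):
    c=cams.camera_params(n); K=np.array(c['intrinsics']); A=np.array(c['attitude'])
    if A.shape!=(3,3): A=R(A)
    v,u=np.mgrid[:d.shape[0],:d.shape[1]]
    P=np.stack([(u-K[0,2])/K[0,0]*d,(v-K[1,2])/K[1,1]*d,d],-1)
    return P@A.T+np.array(c['position'])
E
python3 - <<'E'
from h import *
np.set_printoptions(precision=4,suppress=True)
print(arm.get_state(), arm.tcp_to_tips)
pics=[]
for n in('top','scene'):
    print(cams.camera_params(n))
    p,d=save(n,n+'1.png')
    for q in('slicer','knob_grip','collar_top','post'):
        for r in finder.find_in(n,q)[:2]: print(n,q,r['score'],np.array(r['xyz']))
E
```

```text
{'t': 0.0, 'q': array([ 1.6051,  0.3594,  0.0111, -0.0003, -1.2241, -0.2881]), 'qd': array([-0.0006,  0.0006,  0.0006,  0.0002,  0.002 , -0.0003]), 'joint_efforts': array([  0.002 , -58.2731,  29.3046,   6.9969,   0.0068,  -0.0002]), 'eef_pos': array([0.1694, 0.6532, 0.4037]), 'ee_rot': array([ 3.1399, -0.0002, -0.2539]), 'force': array([-0.1043, -0.4195,  0.4086]), 'moment': array([-0.0003, -0.0365, -0.0078]), 'width': 0.08740937229951008} 0.1781
{'intrinsics': array([[417.1244,   0.    , 276.7663],
       [  0.    , 417.1244, 201.5074],
       [  0.    ,   0.    ,   1.    ]]), 'position': array([0.4599, 0.0216, 0.9987]), 'attitude': array([-2.9994,  0.0164, -1.5782])}
top slicer 0.92 [ 0.4894 -0.0334  0.0338]
top knob_grip 0.59 [0.5105 0.0733 0.0782]
top collar_top 0.97 [0.51   0.0753 0.0702]
top post 0.79 [ 0.4829 -0.0608  0.035 ]
{'intrinsics': array([[458.7458,   0.    , 279.4148],
       [  0.    , 458.7458, 212.629 ],
       [  0.    ,   0.    ,   1.    ]]), 'position': array([ 0.948 , -0.4434,  0.9711]), 'attitude': array([-2.5354,  0.0032,  0.6219])}
scene slicer 0.65 [0.5507 0.3042 0.008 ]
scene slicer 0.64 [ 0.5012 -0.0492  0.0303]
scene knob_grip 0.6 [0.5175 0.0675 0.0849]
scene collar_top 0.78 [0.5229 0.064  0.068 ]
scene collar_top 0.42 [ 0.4921 -0.0675  0.0292]
scene post 0.96 [ 0.5005 -0.0678  0.0352]
```

View pics/top1.png

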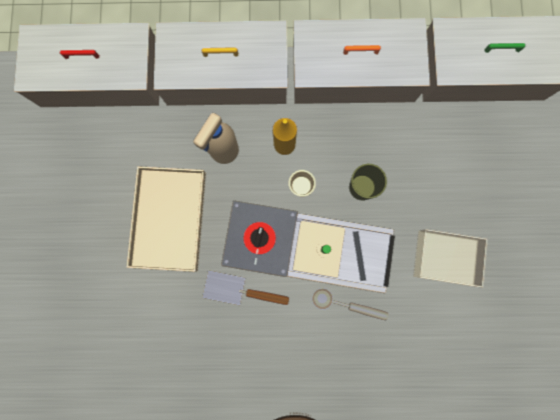

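View pics/scene1.png

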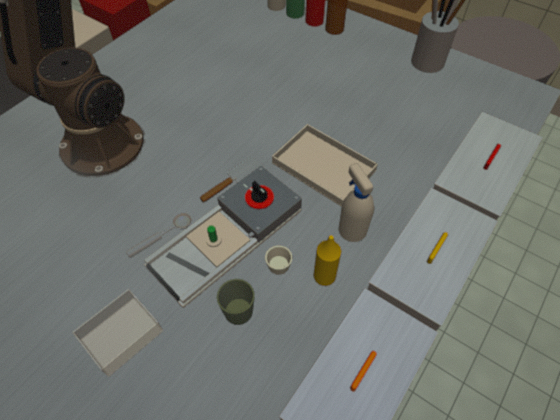

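```bash
python3 - <<'E'
from h import *
np.set_printoptions(precision=4,suppress=True)
for n in('top','scene'):
    p,d=cams.grab_frame(n); P=cloud(n,d)
    hsv=cv2.cvtColor(p,cv2.COLOR_RGB2HSV); V=hsv[...,2]
    def reg(lo,hi,c,r): return (P[...,2]>lo)&(P[...,2]<hi)&(np.hypot(P[...,0]-c[0],P[...,1]-c[1])<r)&(d>0)
    def st(m,l):
        X=P[m]
        if len(X)>5:
            c,(w,h),a=cv2.minAreaRect(X[:,:2].astype(np.float32)); print(n,l,len(X),'rect',np.round(c,4),round(w,4),round(h,4),round(a,1),'med',np.median(X,0),'zmax',X[:,2].max())
    st(reg(.098,.112,(.511,.073),.05),'knob bar')
    st(reg(.06,.074,(.511,.073),.06)&(hsv[...,1]>120)&((hsv[...,0]<10)|(hsv[...,0]>170)),'collar')
    st(reg(.05,.095,(.49,-.07),.12),'post hi')
    st(reg(.078,.095,(.49,-.07),.12),'post top')
    st(reg(.055,.066,(.511,.073),.13)&(hsv[...,1]<60)&(V>60),'housing top')
E
```

```text
top knob bar 107 rect [0.5125 0.0762] 0.0108 0.0435 74.6 med [0.5118 0.076  0.105 ] zmax 0.10850177774042602
top collar 520 rect [0.513  0.0761] 0.0713 0.0692 89.4 med [0.5115 0.0738 0.0669] zmax 0.07148399256099269
top post hi 1228 rect [0.4942 0.0065] 0.1326 0.124 41.1 med [0.5004 0.0207 0.0611] zmax 0.08721530785253662
top post top 64 rect [ 0.4856 -0.0708] 0.0176 0.0173 89.0 med [ 0.4856 -0.0708  0.0836] zmax 0.08721530785253662
top housing top 3546 rect [0.5126 0.0765] 0.1501 0.15 79.9 med [0.5097 0.0764 0.061 ] zmax 0.06590304663132374
scene knob bar 91 rect [0.5118 0.0733] 0.0112 0.0444 76.3 med [0.5132 0.0722 0.1063] zmax 0.11118127127714272
scene collar 324 rect [0.5126 0.0735] 0.07 0.0706 65.9 med [0.5225 0.0629 0.0695] zmax 0.07380219773171104
scene post hi 1118 rect [0.5079 0.0015] 0.1301 0.1311 28.8 med [0.5025 0.0147 0.0633] zmax 0.08894702068952087
scene post top 64 rect [ 0.4867 -0.0736] 0.0191 0.0198 24.7 med [ 0.4869 -0.0753  0.0856] zmax 0.08894702068952087
scene housing top 2243 rect [0.5115 0.0743] 0.1514 0.1529 79.5 med [0.5228 0.0618 0.0632] zmax 0.06599322347019776
```

The top view shows the knob at pixel (260,238), the green post at (326,249), and the sauce cup at (302,183). In the scene view the knob is at (260,195) and the post at (212,235). From depth, the knob axis is about (0.512, 0.075), with its bar at about -15°. The post is about (0.486, -0.072) and the slicer yaw is about -10°. I'm moving the arm over the knob first.

Request:
play_rows(
  targets=[
    [[0.04,0.04,0,0],[0.08,0.08,0,0],[0.12,0.12,0,0],[0.16,0.16,0,0],[0.2,0.2,0,0]],
  ],
  grip=0,
  newtons=9,
)

```text
t: 1.23
eef_pos: [0.3135, 0.4078, 0.405]
ee_rot: [-3.141, -0.0, -0.253]
force: [1.7, 0.1, 0.3]
width: 0.0874
```

Request:
play_rows(
  targets=[
    [[0.04,0.04,0,0],[0.08,0.08,0,0],[0.12,0.12,0,0],[0.16,0.16,0,0],[0.2,0.2,0,0]],
  ],
)

```text
t: 1.85
eef_pos: [0.4568, 0.164, 0.4052]
ee_rot: [-3.141, -0.001, -0.253]
force: [0.0, 1.4, -0.8]
width: 0.0876
```

Request:
play_rows(
  targets=[
    [[0.038,0.036,0,0],[0.076,0.072,0.03,0],[0.076,0.072,0.07,-0.5],[0.076,0.072,0.1,-0.5],[0.076,0.072,0.1,-0.5]],
  ],
)

```text
t: 2.48
eef_pos: [0.5111, 0.0764, 0.3029]
ee_rot: [3.139, 0.003, -0.246]
force: [0.2, -0.1, -0.1]
width: 0.0877
```

```bash
python3 - <<'E'
from h import *
s=arm.get_state();print(s['eef_pos'],s['ee_rot'],s['q'],s['moment'],s['force'])
save('scene','s2.png',(120,300,150,350))
E
```

```text
[0.51109608 0.07636305 0.30288716] [ 3.13866839  0.00338383 -0.24584069] [ 5.28447881e-01  1.94220419e-01 -4.71167700e-01 -3.48830902e-04
 -9.09872063e-01  7.96727447e-01] [ 0.00981219 -0.01026322  0.02165237] [ 0.16097416 -0.07679295 -0.11025169]
```

View pics/s2.png

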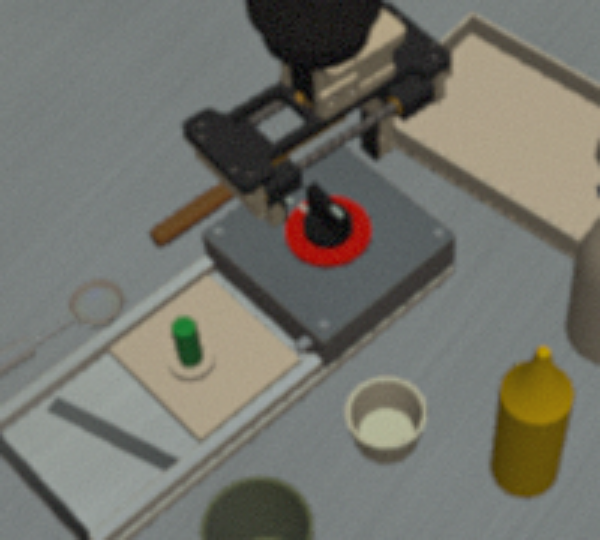

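The crop shows the open jaws above the knob at about (325,215), one on each side of the bar. I'll lower and close gently.

Request:
play_rows(
  targets=[
    [[0.001,0.001,0.02,0],[0.001,0.001,0.035,0],[0.001,0.001,0.044,0],[0.001,0.001,0.044,0],[0.001,0.001,0.044,0]],
  ],
)

```text
t: 3.15
eef_pos: [0.5127, 0.0759, 0.2612]
ee_rot: [-3.141, -0.001, -0.245]
force: [0.2, -0.6, 0.6]
width: 0.0876
```

```bash
cat > m.py <<'E'
from h import *
np.set_printoptions(precision=4,suppress=True)
s=arm.get_state();print(s['t'],s['eef_pos'],'yaw',np.degrees(s['ee_rot'][2]),'Mz',s['moment'][2],s['force'],s['width'],'tau6',s['joint_efforts'][5])
E
python3 m.py
```

```text
3.15 [0.5127 0.0759 0.2612] yaw -14.025641855388473 Mz -0.00468912416259412 [ 0.2162 -0.5873  0.6183] 0.08757507931093982 tau6 -0.0006600757478736341
```

Request:
play_rows(
  targets=[
    [[0,0,0,0],[0,0,0,0],[0,0,0,0],[0,0,0,0],[0,0,0,0]],
  ],
  grip=255,
  newtons=9,
)

```text
t: 3.78
eef_pos: [0.5125, 0.0757, 0.2607]
ee_rot: [3.142, -0.0, -0.245]
force: [-0.2, -0.5, -0.3]
width: 0.0431
```

```bash
python3 m.py
```

```text
3.775 [0.5125 0.0757 0.2607] yaw -14.042474359117362 Mz 0.008354381234217282 [-0.2253 -0.5165 -0.2751] 0.04310232086232905 tau6 -9.234555136572453e-05
```

Both Mz noise (about 0.01–0.02) and tau6 can be used. I'll finish closing.

Request:
play_rows(
  targets=[
    [[0,0,0,0],[0,0,0,0],[0,0,0,0],[0,0,0,0],[0,0,0,0]],
  ],
)

```text
t: 4.4
eef_pos: [0.5122, 0.0747, 0.2606]
ee_rot: [3.139, 0.001, -0.245]
force: [1.1, -7.2, 0.9]
width: 0.011
```

```bash
python3 m.py
```

```text
4.4 [0.5122 0.0747 0.2606] yaw -14.049258480672226 Mz -0.06663012017728964 [ 1.0598 -7.1549  0.9468] 0.010952252188656109 tau6 0.07036346476525068
```

Request:
play_rows(
  targets=[
    [[0,0,0,1.5],[0,0,0,3],[0,0,0,4.5],[0,0,0,6],[0,0,0,7.5]],
  ],
)

```text
t: 5.03
eef_pos: [0.5123, 0.0747, 0.2606]
ee_rot: [3.139, 0.0, -0.377]
force: [3.1, -7.6, 0.1]
width: 0.0109
```

```bash
python3 m.py
```

```text
5.025 [0.5123 0.0747 0.2606] yaw -21.576099343189778 Mz 0.12861234088296156 [ 3.1489 -7.5568  0.0816] 0.01087441317461301 tau6 0.16012771055102348
```

Request:
play_rows(
  targets=[
    [[0,0.001,0,0],[0,0.001,0,0]],
  ],
)

```text
t: 5.28
eef_pos: [0.5121, 0.0744, 0.2607]
ee_rot: [3.141, -0.0, -0.376]
force: [2.2, -5.5, -0.5]
width: 0.0108
```

```bash
python3 m.py
```

```text
5.275 [0.5121 0.0744 0.2607] yaw -21.52711356748979 Mz 0.10721856515796051 [ 2.2418 -5.5323 -0.4904] 0.01083695299985538 tau6 -0.0770378764718771
```

Request:
play_rows(
  targets=[
    [[0,0,0,1],[0,0,0,2],[0,0,0,3],[0,0,0,3]],
  ],
)

```text
t: 5.78
eef_pos: [0.5121, 0.0744, 0.2607]
ee_rot: [3.141, -0.0, -0.428]
force: [2.4, -6.3, -0.0]
width: 0.0109
```

```bash
python3 m.py
```

```text
5.775 [0.5121 0.0744 0.2607] yaw -24.525454961404765 Mz 0.15172688507968804 [ 2.3803 -6.2645 -0.0198] 0.010855811229149883 tau6 -0.26913944631814957
```

Request:
play_rows(
  targets=[
    [[0,0.001,0,0],[0,0.002,0,0],[0,0.002,0,0],[0,0.002,0,0]],
  ],
)

```text
t: 6.28
eef_pos: [0.5118, 0.0738, 0.2607]
ee_rot: [-3.14, -0.001, -0.428]
force: [3.6, 3.4, -5.2]
width: 0.0109
```

```bash
python3 m.py
```

```text
6.275 [0.5118 0.0738 0.2607] yaw -24.52112741326179 Mz 0.17163075359531416 [ 3.5581  3.3574 -5.2361] 0.01090267869219955 tau6 -0.14067955780774355
```

Request:
play_rows(
  targets=[
    [[0.0005,-0.0008,0,0],[0.0005,-0.0008,0,0],[0.0005,-0.0008,0,0]],
  ],
)

```text
t: 6.65
eef_pos: [0.5121, 0.0738, 0.2607]
ee_rot: [-3.141, -0.0, -0.428]
force: [1.2, 4.5, -3.0]
width: 0.0108
```

```bash
python3 m.py
```

```text
6.65 [0.5121 0.0738 0.2607] yaw -24.53775546184452 Mz 0.10492668234544528 [ 1.1529  4.5051 -3.003 ] 0.01083513836903533 tau6 -0.14791582245379686
```

Request:
play_rows(
  targets=[
    [[0,0,0,1],[0,0,0,2],[0,0,0,2]],
  ],
)

```text
t: 7.02
eef_pos: [0.5121, 0.0738, 0.2607]
ee_rot: [-3.141, 0.0, -0.464]
force: [1.4, 5.2, -2.4]
width: 0.0109
```

```bash
python3 m.py
```

```text
7.025 [0.5121 0.0738 0.2607] yaw -26.556670592960508 Mz 0.13810320333913023 [ 1.3941  5.2364 -2.4477] 0.010871864074958415 tau6 -0.2928200550377369
```

Request:
play_rows(
  targets=[
    [[0,-0.001,0,0],[0,-0.001,0,0],[0,-0.001,0,0]],
  ],
)

```text
t: 7.4
eef_pos: [0.5123, 0.0741, 0.2607]
ee_rot: [3.141, 0.0, -0.463]
force: [-0.7, 0.4, -0.3]
width: 0.0109
```

```bash
python3 m.py
```

```text
7.4 [0.5123 0.0741 0.2607] yaw -26.547053770021833 Mz 0.1805368464896185 [-0.7044  0.3997 -0.3396] 0.010937855107199343 tau6 -0.17958648037165403
```

Request:
play_rows(
  targets=[
    [[0,0,0,1],[0,0,0,2],[0,0,0,2]],
  ],
)

```text
t: 7.78
eef_pos: [0.5123, 0.0741, 0.2606]
ee_rot: [3.141, 0.0, -0.499]
force: [-0.7, -1.2, 1.5]
width: 0.0109
```

```bash
python3 m.py
```

```text
7.775 [0.5123 0.0741 0.2606] yaw -28.57704193693656 Mz 0.11086465842558489 [-0.6949 -1.1546  1.4726] 0.010857990822492359 tau6 -0.24073957465589046
```

```bash
cat > m.py <<'E'
from h import *
np.set_printoptions(precision=3,suppress=True)
L=[]
for i in range(3):
    s=arm.get_state(); L.append(s['moment'][2]); cams.grab_frame('top')
s=arm.get_state(); L.append(s['moment'][2])
print(s['t'],s['eef_pos'],'yaw %.2f'%np.degrees(s['ee_rot'][2]),'Mz %.3f'%np.mean(L),np.array(L),s['force'],'w %.4f'%s['width'],'tau6 %.3f'%s['joint_efforts'][5])
E
python3 m.py
```

```text
7.925 [0.512 0.074 0.261] yaw -28.55 Mz 0.099 [0.111 0.111 0.091 0.082] [-1.145 -2.191  2.238] w 0.0109 tau6 -0.076
```

Request:
play_rows(
  targets=[
    [[0,0,0,1],[0,0,0,2],[0,0,0,2]],
  ],
)

```text
t: 8.3
eef_pos: [0.5123, 0.0742, 0.2606]
ee_rot: [3.141, 0.0, -0.533]
force: [-3.2, -2.8, 3.4]
width: 0.0111
```

```bash
python3 m.py
```

```text
8.45 [0.512 0.074 0.261] yaw -30.54 Mz 0.161 [0.172 0.174 0.103 0.196] [-3.25  -2.926  4.16 ] w 0.0109 tau6 -0.171
```

Request:
play_rows(
  targets=[
    [[0,0.001,0,0],[0,0.001,0,1],[0,0.001,0,1]],
  ],
)

```text
t: 8.82
eef_pos: [0.5121, 0.0739, 0.2606]
ee_rot: [-3.141, -0.0, -0.551]
force: [-2.1, 1.8, -0.0]
width: 0.0114
```

```bash
python3 m.py
```

```text
8.975 [0.512 0.074 0.261] yaw -31.53 Mz 0.202 [0.175 0.2   0.257 0.175] [-1.719  2.936  0.561] w 0.0111 tau6 -0.198
```

Mz is rising without a clear cause. I'll open the jaws briefly to re-zero it and look at the knob.

Request:
play_rows(
  targets=[
    [[0,0,0,0],[0,0,0,0],[0,0,0,0]],
  ],
  grip=150,
)

```text
t: 9.35
eef_pos: [0.5121, 0.0735, 0.2607]
ee_rot: [-3.141, -0.0, -0.551]
force: [-0.5, -0.6, 0.3]
width: 0.0336
```

```bash
python3 m.py; python3 - <<'E'
from h import *
p,d=save('scene','s3.png',(140,260,190,330)); P=cloud('scene',d)
m=(P[...,2]>.1)&(P[...,2]<.110)&(np.hypot(P[...,0]-.512,P[...,1]-.0745)<.026)&(p.max(-1)<70)
X=P[m]; print(len(X)); print(cv2.minAreaRect(X[:,:2].astype(np.float32)))
E
```

```text
9.5 [0.512 0.074 0.261] yaw -31.55 Mz -0.009 [-0.017 -0.043  0.004  0.021] [-0.442  0.443  0.63 ] w 0.0356 tau6 -0.001
63
((0.5159754753112793, 0.07461309432983398), (0.03835435211658478, 0.03915274515748024), 28.36467170715332)
```

View pics/s3.png

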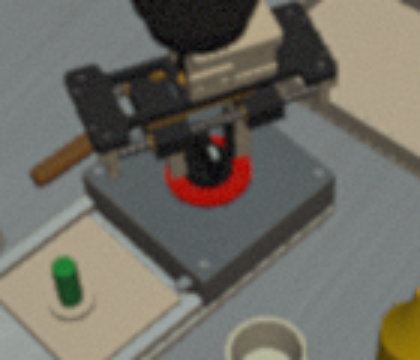

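The crop shows the jaws open around the knob at (210,160), and the collar is still in place. Free of contact, Mz reads about 0, so the earlier torque was real. I'll regrip and see what the knob does on its own.

Request:
play_rows(
  targets=[
    [[0,-0.0005,0,0],[0,-0.0005,0,0],[0,-0.0005,0,0],[0,-0.0005,0,0],[0,-0.0005,0,0]],
  ],
  grip=255,
  newtons=9,
)

```text
t: 10.18
eef_pos: [0.5123, 0.074, 0.2607]
ee_rot: [-3.142, -0.0, -0.55]
force: [0.1, 1.3, -0.3]
width: 0.0117
```

```bash
python3 m.py
```

```text
10.325 [0.512 0.074 0.261] yaw -31.54 Mz 0.135 [0.147 0.163 0.164 0.065] [0.512 0.207 0.031] w 0.0113 tau6 -0.110
```

Request:
play_rows(
  targets=[
    [[0,0,0,1],[0,0,0,1]],
  ],
)

```text
t: 10.58
eef_pos: [0.5122, 0.074, 0.2606]
ee_rot: [3.142, 0.0, -0.568]
force: [-0.4, 0.3, 0.9]
width: 0.0115
```

```bash
python3 m.py
```

```text
10.725 [0.512 0.074 0.261] yaw -32.54 Mz 0.133 [0.104 0.139 0.151 0.136] [-0.694  0.07  -0.04 ] w 0.0117 tau6 -0.148
```

Request:
play_rows(
  targets=[
    [[0,0,0,1],[0,0,0,2],[0,0,0,2]],
  ],
)

```text
t: 11.1
eef_pos: [0.5122, 0.074, 0.2607]
ee_rot: [-3.142, 0.0, -0.603]
force: [0.1, 0.2, 0.3]
width: 0.0122
```

```bash
python3 m.py
```

```text
11.25 [0.512 0.074 0.261] yaw -34.53 Mz 0.205 [0.181 0.225 0.207 0.206] [ 0.313 -0.414 -0.459] w 0.0120 tau6 -0.194
```

The width is growing and Mz is 0.2, so the knob is resisting like a stop and the 9 N grip is limiting the torque. I'll release, look at the knob angle, and then test the lock gently at the post, staying well under 6 N.

Request:
play_rows(
  targets=[
    [[0,0,0,0],[0,0,0,0],[0,0,-0.02,0],[0,0,-0.05,0],[0.02,0.04,-0.05,8]],
  ],
  grip=0,
)

```text
t: 11.88
eef_pos: [0.5075, 0.031, 0.313]
ee_rot: [-3.137, -0.003, -0.742]
force: [0.3, -0.3, -0.0]
width: 0.0564
```

```bash
python3 m.py
```

```text
12.025 [0.506 0.028 0.311] yaw -42.68 Mz -0.026 [-0.013 -0.051 -0.001 -0.037] [-0.333  0.541  0.462] w 0.0683 tau6 -0.262
```

Request:
play_rows(
  targets=[
    [[0.018,0.029,0,10],[0.036,0.058,0,20],[0.0533,0.0875,0,30],[0.0533,0.0875,0,40],[0.0533,0.0875,0,50]],
  ],
)

```text
t: 12.65
eef_pos: [0.4863, -0.0709, 0.3106]
ee_rot: [3.142, -0.0, -1.621]
force: [-0.4, 1.2, 0.1]
width: 0.0876
```

Request:
play_rows(
  targets=[
    [[0,0,0,7.5],[0,0,0,7.5]],
  ],
)

```text
t: 12.9
eef_pos: [0.4863, -0.0705, 0.3105]
ee_rot: [3.141, -0.0, -1.744]
force: [0.1, -0.2, -0.2]
width: 0.0874
```

```bash
python3 - <<'E'
from h import *
np.set_printoptions(precision=4,suppress=True)
p,d=save('scene','s4.png',(120,300,150,350)); 
s=arm.get_state();print(s['t'],s['eef_pos'],np.degrees(s['ee_rot']),s['width'],s['q'][5])
for n in('scene','top'):
    if n=='top': p,d=save('top','t4.png')
    P=cloud(n,d)
    m=(P[...,2]>.097)&(P[...,2]<.112)&(np.hypot(P[...,0]-.512,P[...,1]-.0745)<.035)
    X=P[m]; print(n,len(X)); print(len(X)>5 and cv2.minAreaRect(X[:,:2].astype(np.float32)))
E
```

```text
12.95 [ 0.4863 -0.0705  0.3105] [179.9918  -0.0054 -99.8249] 0.08771400652212155 -0.42849125515207365
scene 90
((0.5119253396987915, 0.07378679513931274), (0.012801140546798706, 0.045489855110645294), 60.867774963378906)
top 0
False
```

View pics/s4.png

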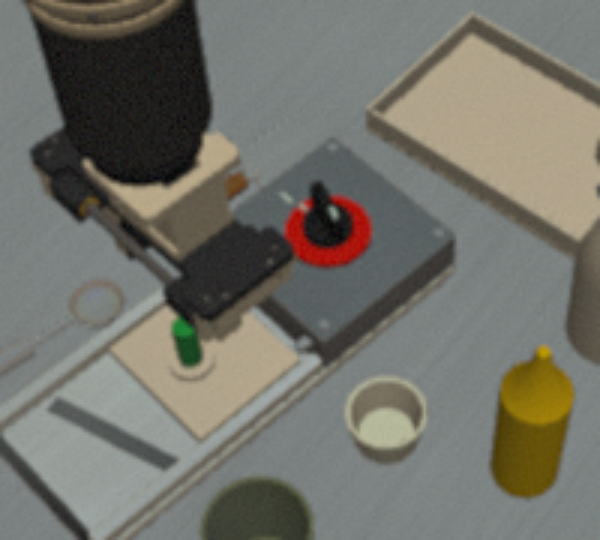

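The knob has turned about 15.4° (-13.7° to -29.1°), and the collar at (328,230) looks unmoved. The jaws are above the post at (188,340). I'll grip lightly at 5 N so friction caps the pull, then test the lock.

Request:
play_rows(
  targets=[
    [[0.0015,0,0.03,0],[0.0015,0,0.06,0],[0.0015,0,0.079,0],[0.0015,0,0.079,0],[0.0015,0,0.079,0]],
  ],
  grip=150,
  newtons=5,
)

```text
t: 13.62
eef_pos: [0.4864, -0.0721, 0.2323]
ee_rot: [-3.141, 0.0, -1.745]
force: [0.4, -0.5, 1.2]
width: 0.0432
```

Request:
play_rows(
  targets=[
    [[0,0,0,0],[0,0,0,0],[0,0,0,0]],
  ],
  grip=255,
)

```text
t: 14.0
eef_pos: [0.4858, -0.0723, 0.2322]
ee_rot: [-3.141, 0.0, -1.746]
force: [-2.2, 2.3, 5.1]
width: 0.0195
```

```bash
python3 m.py
```

```text
14.15 [ 0.486 -0.072  0.232] yaw -100.03 Mz -0.019 [ 0.011 -0.011 -0.07  -0.005] [-2.435  1.166  6.632] w 0.0200 tau6 0.009
```

Request:
play_rows(
  targets=[
    [[0.001,0,0,0],[0.002,0,0,0],[0.002,0,0,0]],
  ],
)

```text
t: 14.52
eef_pos: [0.4855, -0.0742, 0.2322]
ee_rot: [-3.141, 0.0, -1.746]
force: [-2.5, 1.6, 7.0]
width: 0.0196
```

Request:
play_rows(
  targets=[
    [[0.0005,0,0,0],[0.001,0,0,0],[0.001,0,0,0]],
  ],
)

```text
t: 14.9
eef_pos: [0.4853, -0.0749, 0.2322]
ee_rot: [-3.141, 0.001, -1.746]
force: [-3.3, 4.7, 6.5]
width: 0.0198
```

```bash
python3 m.py
```

```text
15.05 [ 0.485 -0.075  0.232] yaw -100.03 Mz -0.017 [-0.026 -0.038  0.024 -0.029] [-2.748  5.381  6.391] w 0.0203 tau6 0.024
```

The carriage slid freely for 2 mm and then met over 5 N, so it is still locked. I'll back off. The notch has not been reached, and the knob's drag is simply higher than expected for a 9 N grip.

Request:
play_rows(
  targets=[
    [[-0.0015,0,0,0],[-0.003,0,0,0],[-0.003,0,0,0]],
  ],
)

```text
t: 15.42
eef_pos: [0.4858, -0.0724, 0.2321]
ee_rot: [-3.142, -0.0, -1.746]
force: [-2.3, -0.3, 6.7]
width: 0.0197
```

Request:
play_rows(
  targets=[
    [[0,0,0,0],[0,0,0,0],[0,0,-0.04,0],[0,0,-0.08,0],[0,0,-0.08,0]],
  ],
  grip=0,
)

```text
t: 16.05
eef_pos: [0.487, -0.0721, 0.3147]
ee_rot: [-3.136, 0.002, -1.746]
force: [-0.2, -1.1, -0.9]
width: 0.0643
```

```bash
python3 m.py
```

```text
16.2 [ 0.486 -0.072  0.311] yaw -100.06 Mz 0.005 [-0.001  0.01   0.004  0.005] [-0.225 -0.684  0.24 ] w 0.0762 tau6 0.002
```

Request:
play_rows(
  targets=[
    [[-0.04,0,0,-10],[-0.08,0,0,-20],[-0.12,0,0,-30],[-0.148,0,0,-40],[-0.148,0,0,-50]],
  ],
)

```text
t: 16.82
eef_pos: [0.5118, 0.0751, 0.3101]
ee_rot: [3.139, 0.001, -0.866]
force: [0.1, -0.1, -0.7]
width: 0.0876
```

Request:
play_rows(
  targets=[
    [[0,0,0,-10],[0,0,0,-20],[0,0,0,-21],[0,0,0,-21]],
  ],
  grip=150,
)

```text
t: 17.32
eef_pos: [0.5116, 0.0734, 0.3109]
ee_rot: [3.14, 0.001, -0.51]
force: [-0.2, 0.0, -0.4]
width: 0.0531
```

```bash
python3 m.py
```

```text
17.475 [0.512 0.073 0.311] yaw -29.16 Mz 0.007 [ 0.007 -0.002 -0.004  0.026] [0.57  0.049 0.065] w 0.0408 tau6 -0.036
```

Request:
play_rows(
  targets=[
    [[0,-0.001,0.025,0],[0,-0.001,0.05,0],[0,-0.001,0.05,0]],
  ],
)

```text
t: 17.85
eef_pos: [0.5115, 0.074, 0.2602]
ee_rot: [3.139, 0.002, -0.508]
force: [-0.8, 0.6, -0.1]
width: 0.0363
```

Request:
play_rows(
  targets=[
    [[0,0,0,0],[0,0,0,0],[0,0,0,0],[0,0,0,0]],
  ],
  grip=255,
  newtons=15,
)

```text
t: 18.35
eef_pos: [0.5122, 0.0741, 0.2624]
ee_rot: [-3.142, -0.001, -0.507]
force: [-1.7, -1.1, 5.8]
width: 0.0109
```

```bash
python3 m.py
```

```text
18.5 [0.512 0.074 0.262] yaw -29.03 Mz 0.050 [0.02  0.051 0.074 0.053] [-1.607 -2.539  6.62 ] w 0.0108 tau6 -0.058
```

Request:
play_rows(
  targets=[
    [[0,0,0,1],[0,0,0,1]],
  ],
)

```text
t: 18.75
eef_pos: [0.5122, 0.0741, 0.2624]
ee_rot: [3.142, -0.001, -0.524]
force: [-1.6, -2.3, 6.1]
width: 0.0108
```

```bash
python3 m.py
```

```text
18.9 [0.512 0.074 0.262] yaw -30.02 Mz 0.136 [0.156 0.119 0.134 0.136] [-1.799 -2.575  6.094] w 0.0107 tau6 -0.137
```

Request:
play_rows(
  targets=[
    [[0,0,0,0.5],[0,0,0,0.5]],
  ],
)

```text
t: 19.15
eef_pos: [0.5122, 0.0741, 0.2624]
ee_rot: [3.142, -0.001, -0.533]
force: [-2.5, -1.7, 4.9]
width: 0.0107
```

```bash
python3 m.py
```

```text
19.3 [0.512 0.074 0.262] yaw -30.52 Mz 0.136 [0.123 0.143 0.138 0.141] [-2.039 -2.112  5.722] w 0.0110 tau6 -0.162
```

Request:
play_rows(
  targets=[
    [[0,0,0,0.5],[0,0,0,1],[0,0,0,1]],
  ],
)

```text
t: 19.68
eef_pos: [0.5122, 0.0741, 0.2624]
ee_rot: [-3.142, -0.001, -0.55]
force: [-2.3, -2.8, 7.1]
width: 0.0109
```

```bash
python3 m.py
```

```text
19.825 [0.512 0.074 0.262] yaw -31.51 Mz 0.184 [0.193 0.16  0.18  0.201] [-0.801 -2.587  6.411] w 0.0105 tau6 -0.192
```

Request:
play_rows(
  targets=[
    [[0,0,0,-1],[0,0,0,-2],[0,0,0,-2]],
  ],
)

```text
t: 20.2
eef_pos: [0.5122, 0.0741, 0.2624]
ee_rot: [3.142, -0.001, -0.515]
force: [-0.9, -2.3, 6.5]
width: 0.0109
```

```bash
python3 m.py
```

```text
20.35 [0.512 0.074 0.262] yaw -29.52 Mz 0.060 [0.01  0.094 0.067 0.069] [-1.906 -2.389  5.899] w 0.0111 tau6 -0.078
```

Request:
play_rows(
  targets=[
    [[0,0,0,-1],[0,0,0,-2],[0,0,0,-2]],
  ],
)

```text
t: 20.72
eef_pos: [0.5122, 0.0741, 0.2624]
ee_rot: [-3.142, -0.001, -0.48]
force: [-1.4, -2.0, 5.7]
width: 0.0112
```

```bash
python3 m.py
```

```text
20.875 [0.512 0.074 0.262] yaw -27.53 Mz 0.034 [-0.024  0.019  0.063  0.077] [-2.193 -2.885  6.186] w 0.0108 tau6 -0.022
```

Request:
play_rows(
  targets=[
    [[0,0,0,-1],[0,0,0,-2],[0,0,0,-3],[0,0,0,-3]],
  ],
)

```text
t: 21.38
eef_pos: [0.5122, 0.074, 0.2624]
ee_rot: [3.142, -0.001, -0.428]
force: [-1.8, -1.8, 5.3]
width: 0.0108
```

```bash
python3 m.py
```

```text
21.525 [0.512 0.074 0.262] yaw -24.55 Mz -0.075 [-0.059 -0.078 -0.082 -0.079] [-1.163 -2.448  6.088] w 0.0109 tau6 0.078
```

Request:
play_rows(
  targets=[
    [[0,0,0,-1.5],[0,0,0,-3],[0,0,0,-4.5],[0,0,0,-4.5]],
  ],
)

```text
t: 22.02
eef_pos: [0.5122, 0.0741, 0.2624]
ee_rot: [-3.142, -0.001, -0.35]
force: [-2.3, -2.5, 6.2]
width: 0.011
```

```bash
python3 m.py
```

```text
22.175 [0.512 0.074 0.262] yaw -20.04 Mz -0.055 [-0.087 -0.096 -0.004 -0.035] [-1.993 -2.5    6.604] w 0.0110 tau6 0.066
```

Request:
play_rows(
  targets=[
    [[0,0,0,1],[0,0,0,2],[0,0,0,2]],
  ],
)

```text
t: 22.55
eef_pos: [0.5122, 0.0741, 0.2624]
ee_rot: [-3.142, -0.001, -0.385]
force: [-1.3, -2.0, 7.0]
width: 0.0106
```

```bash
python3 m.py
```

```text
22.7 [0.512 0.074 0.262] yaw -22.04 Mz -0.049 [-0.046 -0.075 -0.041 -0.033] [-1.575 -2.856  6.094] w 0.0110 tau6 0.031
```

Request:
play_rows(
  targets=[
    [[0,0,0,1],[0,0,0,2],[0,0,0,2]],
  ],
)

```text
t: 23.08
eef_pos: [0.5122, 0.0741, 0.2624]
ee_rot: [3.142, -0.001, -0.42]
force: [-1.7, -2.6, 6.9]
width: 0.0105
```

```bash
python3 m.py
```

```text
23.225 [0.512 0.074 0.262] yaw -24.03 Mz 0.055 [0.022 0.046 0.047 0.106] [-1.783 -2.661  7.046] w 0.0109 tau6 -0.050
```

Request:
play_rows(
  targets=[
    [[0,0,0,1],[0,0,0,2],[0,0,0,2]],
  ],
)

```text
t: 23.6
eef_pos: [0.5123, 0.0741, 0.2624]
ee_rot: [3.142, -0.001, -0.454]
force: [-1.6, -1.8, 6.2]
width: 0.0108
```

```bash
python3 m.py
```

```text
23.75 [0.512 0.074 0.262] yaw -26.02 Mz 0.129 [0.112 0.12  0.144 0.141] [-1.623 -3.081  6.016] w 0.0111 tau6 -0.134
```

Request:
play_rows(
  targets=[
    [[0,0,0,1],[0,0,0,2],[0,0,0,2]],
  ],
)

```text
t: 24.12
eef_pos: [0.5122, 0.0741, 0.2624]
ee_rot: [3.142, -0.001, -0.489]
force: [-1.3, -2.6, 7.0]
width: 0.011
```

```bash
python3 m.py
```

```text
24.275 [0.512 0.074 0.262] yaw -28.03 Mz 0.062 [0.097 0.046 0.055 0.052] [-1.735 -1.848  6.207] w 0.0113 tau6 -0.079
```

Request:
play_rows(
  targets=[
    [[0,0,0,1],[0,0,0,2],[0,0,0,2]],
  ],
)

```text
t: 24.65
eef_pos: [0.5122, 0.0741, 0.2624]
ee_rot: [3.142, -0.001, -0.524]
force: [-1.8, -3.6, 6.2]
width: 0.0108
```

```bash
python3 m.py
```

```text
24.8 [0.512 0.074 0.262] yaw -30.02 Mz 0.145 [0.148 0.104 0.176 0.153] [-1.697 -2.063  6.952] w 0.0110 tau6 -0.130
```

Request:
play_rows(
  targets=[
    [[0,0,0,1],[0,0,0,1.5],[0,0,0,1.5]],
  ],
)

```text
t: 25.18
eef_pos: [0.5122, 0.0741, 0.2624]
ee_rot: [3.142, -0.001, -0.55]
force: [-1.6, -1.6, 6.0]
width: 0.0108
```

```bash
python3 m.py
```

```text
25.325 [0.512 0.074 0.262] yaw -31.51 Mz 0.198 [0.215 0.179 0.208 0.191] [-2.153 -2.107  6.552] w 0.0111 tau6 -0.188
```

The profile repeats with angle: 0.13 at -26°, a dip to 0.06 at -28°, then a firm rise. That looks like the notch and its stop, with drag adding to the reading. I'll go up in half-degree steps, keeping Mz under about 0.24.

Request:
play_rows(
  targets=[
    [[0,0,0,0.5],[0,0,0,0.5]],
  ],
)

```text
t: 25.58
eef_pos: [0.5122, 0.0741, 0.2624]
ee_rot: [3.142, -0.001, -0.559]
force: [-1.3, -1.6, 5.9]
width: 0.0107
```

```bash
python3 m.py
```

```text
25.725 [0.512 0.074 0.262] yaw -32.01 Mz 0.148 [0.121 0.166 0.148 0.156] [-1.842 -2.426  6.418] w 0.0109 tau6 -0.159
```

It fell to 0.148, so this is stick-slip drag rather than the stop. I'll continue forward.

Request:
play_rows(
  targets=[
    [[0,0,0,0.5],[0,0,0,1],[0,0,0,1]],
  ],
)

```text
t: 26.1
eef_pos: [0.5122, 0.0741, 0.2624]
ee_rot: [3.142, -0.001, -0.576]
force: [-2.3, -2.5, 6.8]
width: 0.0109
```

```bash
python3 m.py
```

```text
26.25 [0.512 0.074 0.262] yaw -33.01 Mz 0.177 [0.183 0.167 0.141 0.217] [-0.926 -1.849  6.103] w 0.0107 tau6 -0.190
```

Request:
play_rows(
  targets=[
    [[0,0,0,0.5],[0,0,0,1],[0,0,0,1]],
  ],
)

```text
t: 26.62
eef_pos: [0.5122, 0.0741, 0.2624]
ee_rot: [3.141, -0.001, -0.594]
force: [-1.8, -2.5, 7.0]
width: 0.011
```

```bash
python3 m.py
```

```text
26.775 [0.512 0.074 0.262] yaw -34.02 Mz 0.126 [0.141 0.104 0.122 0.137] [-1.76  -2.686  6.215] w 0.0111 tau6 -0.106
```

Request:
play_rows(
  targets=[
    [[0,0,0,1],[0,0,0,2],[0,0,0,2]],
  ],
)

```text
t: 27.15
eef_pos: [0.5122, 0.0741, 0.2624]
ee_rot: [3.142, -0.001, -0.629]
force: [-1.4, -2.3, 6.2]
width: 0.011
```

```bash
python3 m.py
```

```text
27.3 [0.512 0.074 0.262] yaw -36.02 Mz 0.161 [0.148 0.122 0.203 0.17 ] [-2.934 -2.33   6.641] w 0.0109 tau6 -0.162
```

Request:
play_rows(
  targets=[
    [[0,0,0,1],[0,0,0,2],[0,0,0,2]],
  ],
)

```text
t: 27.68
eef_pos: [0.5122, 0.0741, 0.2624]
ee_rot: [3.142, -0.001, -0.664]
force: [-1.1, -3.2, 5.4]
width: 0.0111
```

```bash
python3 m.py
```

```text
27.825 [0.512 0.074 0.262] yaw -38.01 Mz 0.200 [0.185 0.202 0.226 0.189] [-2.507 -2.453  5.686] w 0.0109 tau6 -0.188
```

Request:
play_rows(
  targets=[
    [[0,0,0,1],[0,0,0,2],[0,0,0,2]],
  ],
)

```text
t: 28.2
eef_pos: [0.5122, 0.074, 0.2624]
ee_rot: [-3.142, -0.001, -0.699]
force: [-1.5, -2.7, 6.6]
width: 0.0109
```

```bash
python3 m.py
```

```text
28.35 [0.512 0.074 0.262] yaw -40.04 Mz -0.029 [ 0.038 -0.036 -0.055 -0.06 ] [-2.079 -2.632  6.984] w 0.0106 tau6 0.049
```

Request:
play_rows(
  targets=[
    [[0,0,0,1],[0,0,0,2],[0,0,0,2]],
  ],
)

```text
t: 28.72
eef_pos: [0.5122, 0.074, 0.2624]
ee_rot: [3.142, -0.001, -0.734]
force: [-1.3, -3.4, 7.0]
width: 0.0106
```

```bash
python3 m.py
```

```text
28.875 [0.512 0.074 0.262] yaw -42.03 Mz -0.014 [-0.046  0.015 -0.012 -0.011] [-1.909 -3.169  6.051] w 0.0110 tau6 0.008
```

At about -39° there was a clear drop to negative torque, which is the notch. I'll go carefully to the stop.

Request:
play_rows(
  targets=[
    [[0,0,0,0.5],[0,0,0,1],[0,0,0,1.5],[0,0,0,1.5]],
  ],
)

```text
t: 29.38
eef_pos: [0.5122, 0.074, 0.2624]
ee_rot: [3.142, -0.001, -0.76]
force: [-1.8, -3.7, 6.6]
width: 0.0106
```

```bash
python3 m.py
```

```text
29.525 [0.512 0.074 0.262] yaw -43.53 Mz 0.043 [ 0.091  0.049  0.05  -0.019] [-1.298 -2.85   6.759] w 0.0109 tau6 -0.023
```

Request:
play_rows(
  targets=[
    [[0,0,0,0.5],[0,0,0,1],[0,0,0,1.5],[0,0,0,1.5]],
  ],
)

```text
t: 30.02
eef_pos: [0.5122, 0.074, 0.2624]
ee_rot: [3.142, -0.001, -0.786]
force: [-2.3, -3.3, 6.5]
width: 0.0105
```

```bash
python3 m.py
```

```text
30.175 [0.512 0.074 0.262] yaw -45.03 Mz 0.047 [ 0.045 -0.012  0.05   0.105] [-1.859 -3.303  5.855] w 0.0107 tau6 -0.052
```

Request:
play_rows(
  targets=[
    [[0,0,0,0.5],[0,0,0,1],[0,0,0,1]],
  ],
)

```text
t: 30.55
eef_pos: [0.5122, 0.074, 0.2624]
ee_rot: [3.142, -0.001, -0.803]
force: [-1.3, -2.6, 6.7]
width: 0.0108
```

```bash
python3 m.py
```

```text
30.7 [0.512 0.074 0.262] yaw -46.02 Mz 0.089 [0.107 0.082 0.096 0.071] [-1.739 -2.71   6.074] w 0.0107 tau6 -0.087
```

Request:
play_rows(
  targets=[
    [[0,0,0,0.5],[0,0,0,1],[0,0,0,1]],
  ],
)

```text
t: 31.08
eef_pos: [0.5122, 0.074, 0.2624]
ee_rot: [3.142, -0.001, -0.821]
force: [-2.0, -3.4, 6.3]
width: 0.011
```

```bash
python3 m.py
```

```text
31.225 [0.512 0.074 0.262] yaw -47.02 Mz 0.132 [0.143 0.149 0.108 0.127] [-1.412 -3.39   6.453] w 0.0106 tau6 -0.121
```

Request:
play_rows(
  targets=[
    [[0,0,0,0.5],[0,0,0,1],[0,0,0,1.5],[0,0,0,1.5]],
  ],
)

```text
t: 31.72
eef_pos: [0.5122, 0.074, 0.2624]
ee_rot: [3.142, -0.001, -0.847]
force: [-1.7, -3.0, 7.2]
width: 0.0108
```

```bash
python3 m.py
```

```text
31.875 [0.512 0.074 0.262] yaw -48.52 Mz 0.155 [0.138 0.16  0.151 0.172] [-2.435 -2.994  7.157] w 0.0111 tau6 -0.170
```

Request:
play_rows(
  targets=[
    [[0,0,0,0.5],[0,0,0,1],[0,0,0,1]],
  ],
)

```text
t: 32.25
eef_pos: [0.5122, 0.074, 0.2624]
ee_rot: [3.142, -0.001, -0.864]
force: [-2.1, -2.9, 6.8]
width: 0.011
```

```bash
python3 m.py
```

```text
32.4 [0.512 0.074 0.262] yaw -49.51 Mz 0.184 [0.219 0.145 0.148 0.226] [-1.685 -2.995  6.345] w 0.0110 tau6 -0.200
```

Torque is about 0.2 Nm against the stop. I'll relax, release, and go test the carriage.

Request:
play_rows(
  targets=[
    [[0,0,0,-2],[0,0,0,-4],[0,0,0,-4]],
  ],
)

```text
t: 32.78
eef_pos: [0.5122, 0.074, 0.2624]
ee_rot: [3.142, -0.001, -0.794]
force: [-1.5, -3.7, 6.1]
width: 0.0106
```

Request:
play_rows(
  targets=[
    [[0,0,0,0],[0,0,0,0],[0,0,-0.02,0],[0,0,-0.05,0],[0,0,-0.05,0]],
  ],
  grip=0,
)

```text
t: 33.4
eef_pos: [0.513, 0.0748, 0.3138]
ee_rot: [-3.137, -0.001, -0.794]
force: [0.2, -0.3, -0.5]
width: 0.0555
```

Request:
play_rows(
  targets=[
    [[0.028,0.04,0,10],[0.056,0.08,0,20],[0.0855,0.1205,0,30],[0.0855,0.1205,0,40],[0.0855,0.1205,0,50]],
  ],
  grip=150,
)

```text
t: 34.02
eef_pos: [0.4857, -0.0719, 0.311]
ee_rot: [3.141, 0.0, -1.675]
force: [-0.3, -0.6, -0.0]
width: 0.0363
```

Request:
play_rows(
  targets=[
    [[0,0,0,4.5],[0,0,0,4.5]],
  ],
)

```text
t: 34.28
eef_pos: [0.4859, -0.0712, 0.3111]
ee_rot: [3.141, -0.0, -1.746]
force: [-0.1, -0.4, 0.9]
width: 0.0359
```

```bash
python3 m.py; python3 - <<'E'
from h import *
p,d=save('scene','s5.png',(120,300,150,350)); P=cloud('scene',d)
m=(P[...,2]>.097)&(P[...,2]<.112)&(np.hypot(P[...,0]-.512,P[...,1]-.0745)<.035)
print(cv2.minAreaRect(P[m][:,:2].astype(np.float32)))
E
```

```text
34.425 [ 0.486 -0.071  0.311] yaw -99.94 Mz -0.014 [ 0.002 -0.024 -0.019 -0.015] [-0.386 -0.424  0.665] w 0.0365 tau6 -0.003
((0.5124516487121582, 0.07327497005462646), (0.01081075519323349, 0.04466235637664795), 43.996891021728516)
```

View pics/s5.png

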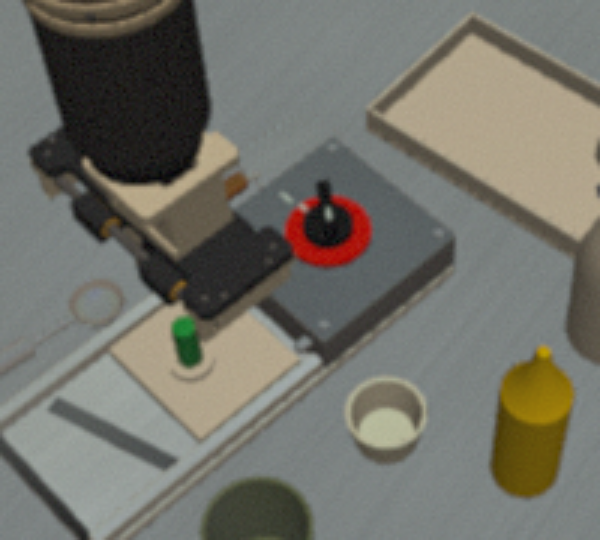

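The knob is now at -46° (32° turned), and the white mark by the collar at (290,197) hasn't moved. Next is the carriage test.

Request:
play_rows(
  targets=[
    [[0.001,0,0.03,0],[0.001,0,0.06,0],[0.001,0,0.079,0],[0.001,0,0.079,0]],
  ],
)

```text
t: 34.98
eef_pos: [0.4854, -0.0721, 0.2314]
ee_rot: [3.139, -0.001, -1.745]
force: [-0.8, -0.7, 0.9]
width: 0.0358
```

Request:
play_rows(
  targets=[
    [[0,0,0,0],[0,0,0,0],[0,0,0,0],[0,0,0,0]],
  ],
  grip=255,
  newtons=5,
)

```text
t: 35.48
eef_pos: [0.4858, -0.072, 0.2334]
ee_rot: [-3.141, 0.0, -1.746]
force: [-3.3, 2.7, 7.7]
width: 0.02
```

Request:
play_rows(
  targets=[
    [[0.001,0,0,0],[0.002,0,0,0],[0.0025,0,0,0],[0.0025,0,0,0]],
  ],
)

```text
t: 35.98
eef_pos: [0.4853, -0.0745, 0.2334]
ee_rot: [-3.141, 0.0, -1.746]
force: [-3.5, 2.5, 6.7]
width: 0.0195
```

```bash
python3 m.py
```

```text
36.125 [ 0.485 -0.074  0.233] yaw -100.03 Mz -0.019 [-0.041 -0.051 -0.003  0.018] [-2.797  2.409  7.723] w 0.0196 tau6 0.014
```

Force is flat at 2.4 N at 2.5 mm. One more millimetre will decide it.

Request:
play_rows(
  targets=[
    [[0.0005,0,0,0],[0.001,0,0,0],[0.001,0,0,0]],
  ],
)

```text
t: 36.5
eef_pos: [0.4852, -0.0754, 0.2334]
ee_rot: [-3.141, 0.0, -1.746]
force: [-3.8, 1.5, 6.1]
width: 0.0197
```

Request:
play_rows(
  targets=[
    [[0.0005,0,0,0],[0.0005,0,0,0]],
  ],
)

```text
t: 36.75
eef_pos: [0.4851, -0.0759, 0.2335]
ee_rot: [-3.141, 0.0, -1.746]
force: [-2.5, 2.4, 6.6]
width: 0.0202
```

```bash
python3 m.py
```

```text
36.9 [ 0.485 -0.076  0.233] yaw -100.03 Mz -0.010 [ 0.021 -0.041 -0.03   0.01 ] [-3.312  1.929  6.959] w 0.0196 tau6 0.014
```

It's unlocked: 4 mm out at about 2 N. I'll slide it.

Request:
play_rows(
  targets=[
    [[0.002,0,0,0],[0.005,0,0,0],[0.01,0,0,0],[0.015,0,0,0],[0.02,0,0,0]],
  ],
  newtons=12,
)

```text
t: 37.52
eef_pos: [0.4816, -0.0957, 0.2335]
ee_rot: [-3.141, 0.0, -1.746]
force: [-3.3, 3.0, 6.3]
width: 0.0198
```

Request:
play_rows(
  targets=[
    [[0.008,0,0,0],[0.016,0,0,0],[0.024,0,0,0],[0.032,0,0,0],[0.04,0,0,0]],
  ],
)

```text
t: 38.15
eef_pos: [0.4745, -0.1352, 0.2334]
ee_rot: [-3.141, 0.0, -1.746]
force: [-3.2, 3.4, 6.2]
width: 0.0196
```

Request:
play_rows(
  targets=[
    [[0.008,0,0,0],[0.016,0,0,0],[0.024,0,0,0],[0.03,0,0,0],[0.03,0,0,0]],
  ],
)

```text
t: 38.78
eef_pos: [0.4692, -0.1652, 0.2335]
ee_rot: [-3.141, -0.0, -1.746]
force: [-2.8, -2.1, 6.8]
width: 0.0194
```

```bash
python3 m.py
```

```text
38.925 [ 0.469 -0.165  0.233] yaw -100.04 Mz -0.033 [ 0.031 -0.025 -0.045 -0.094] [-3.401 -1.218  6.782] w 0.0199 tau6 0.016
```

94 mm out. I'll go on until it meets the stop.

Request:
play_rows(
  targets=[
    [[0.002,0,0,0],[0.004,0,0,0],[0.006,0,0,0],[0.006,0,0,0]],
  ],
)

```text
t: 39.42
eef_pos: [0.4683, -0.1702, 0.2334]
ee_rot: [-3.141, 0.001, -1.746]
force: [-3.5, 5.4, 7.0]
width: 0.0198
```

```bash
python3 m.py
```

```text
39.575 [ 0.468 -0.17   0.233] yaw -100.04 Mz -0.002 [-0.008 -0.026 -0.023  0.048] [-2.618  5.422  7.018] w 0.0200 tau6 0.018
```

Firm, at about 100 mm. I'll release and lift.

Request:
play_rows(
  targets=[
    [[0,0,0,0],[0,0,0,0],[0,0,0,0],[0,0,0,0]],
  ],
  grip=0,
)

```text
t: 40.08
eef_pos: [0.4685, -0.1706, 0.2326]
ee_rot: [3.142, -0.0, -1.746]
force: [-0.2, 0.5, -0.1]
width: 0.0543
```

Request:
play_rows(
  targets=[
    [[0,0,-0.03,0],[0,0,-0.07,0],[0,0,-0.12,0],[0,0,-0.15,0],[0,0,-0.15,0]],
  ],
)

```text
t: 40.7
eef_pos: [0.469, -0.1707, 0.3853]
ee_rot: [-3.136, 0.001, -1.746]
force: [-0.3, -0.6, -0.8]
width: 0.0873
```

```bash
python3 - <<'E'
from h import *
p,d=save('scene','s6.png'); P=cloud('scene',d)
m=(P[...,2]>.077)&(P[...,2]<.095)&(np.hypot(P[...,0]-.468,P[...,1]+.171)<.03)
print(m.sum(),m.any() and cv2.minAreaRect(P[m][:,:2].astype(np.float32)))
s=arm.get_state();print(s['t'],s['eef_pos'],s['force'],s['width'])
E
```

```text
65 ((0.4686076045036316, -0.1714511513710022), (0.017926640808582306, 0.01815733127295971), 46.46359634399414)
40.75 [ 0.4684541  -0.17056357  0.38351567] [-0.30497106 -0.32067869 -0.31256096] 0.08738756704307048
```

View pics/s6.png

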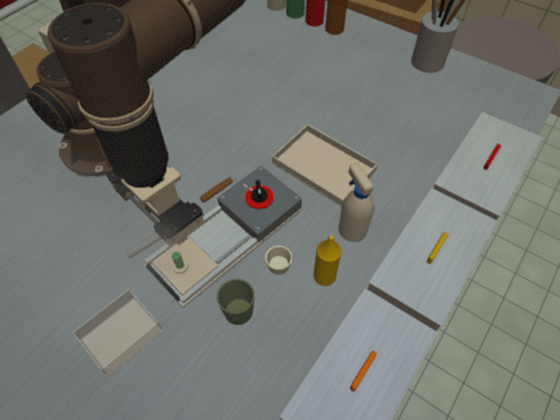

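The carriage sits at the far end, with the post at pixel (178,260). It travelled about 99.5 mm by the camera. The bystanders in view are in place, and the collar at (260,197) looks unchanged.

```bash
python3 -c "
from station import job_done
print(job_done())"
```

```text
the job is handed in; nothing more can be done
None
```

The slicer is unlocked, the carriage is at its far end stop and released, and the job was handed in at about 41 s of the 72 s allowed.

- **Lock:** I turned the black knob clockwise about 32° in small steps. The resistance dropped clearly to slightly below zero at a tool angle of about -39°, then came up firm. I held it at about 0.2 Nm, below the 0.25 Nm collar limit.
- **Carriage:** It slid by the green post with roughly 2–3 N of resistance until it came up firm. By the scene camera the post moved about 99.5 mm.
- **Final check:** The gripper was fully open and well above the post, with almost no force on the tool. In the last picture the collar and the bystanders in view looked unmoved. Neither was measured. The spatula blade and the spoon's bowl end were behind the gripper in that view.

**What disagreed:**
- **Knob drag:** The drag before the notch measured 0.1–0.2 Nm and stuck and slipped, against the 0.05 Nm stated. I mistook it for the stop once.
- **Early carriage test:** Because of that, I tried the carriage while it was still locked, at about 5.4 N. That was under the 6 N limit. I then went back and finished turning the knob.

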